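Open the chainring cage

ROBOT

A 6-joint arm with a two-finger parallel gripper is mounted at the origin on the work surface. World frame = base frame: x ahead of the robot, y to its left, z up, the work surface at z = 0. Lengths are in m, angles in rad, forces in N, time in s.
With the tool pointing down it reaches from about 0.375 to 0.9 m from the base axis. Payload 3.1 kg.
Tool frame: the origin (TCP) lies on the centre line of the jaws, within the pads' length; the fingertips stand robot.tip_reach ahead of it and the grasp point (between the pads) is the TCP (robot.tip_reach is the distance from the TCP to the fingertips, in m); z points along the fingers, y is the direction in which the jaws open and shut (so a half turn about z gives the same grasp; the last joint's range is limited). The gripper opens to 87 mm and grips with 3 to 60 N. Pads are 19 mm wide; open, the fingers measure 117 mm over their backs; the gripper's body (75 mm by 190 mm) begins 51 mm behind the grasp point.
Start: joints at [-1.425, 0.527, 1.433, -0, 1.181, -0.178], TCP at [0.199, -0.592, 0.242] pointing down, gripper open.
Joint ranges: [-3.08, 3.08], [-0.75, 2.2], [0.22, 2.44], [-1.43, 4.57], [0, 2.65], [-2.85, 2.85]. Speed limits (rad/s): [2.79, 2.79, 3.14, 3.14, 3.14, 3.14].

INTERFACE

Orientations are given as a unit quaternion [x, y, z, w].
In Python, from rig import telemetry, viewer, robot gives the robot as it stands. The module is installed in compiled form; this text tells all that it offers.
- The arm moves only by the tool step_arm, never from a script. Its argument "targets" is a list of rows, each an object of numbers: "dx", "dy", "dz": the shift along the tool's x, y, z in m; "rx", "ry", "rz": the turn, a rotation vector about the tool's x, y, z in degrees. In form: [{"dx": .., "dy": .., "dz": .., "rx": .., "ry": .., "rz": ..}, ...]. A call has exactly 5 rows; each row is the pose to reach, as a shift and turn from the pose measured when the call began, along the tool's axes at that moment; what a row does not reach only later rows make up. A row lasts 1/8 s, in which the tool goes at most 62.5 mm and 10.7 degrees, less where a joint would pass 70% of its speed; a pose out of reach is approached as far as the arm can. A call with a gripper value outside its range is refused whole. "gripper" is the opening, from 0 (shut) to 1 (fully open), set as the call begins (left out, the last holds). The fingers move at their own pace and stop on an object; "force" is the grip in N (left out, the last holds). Time passes only in rows, so rows that repeat a pose let the fingers close, or fill a call up. It gives the time, the measured TCP pose, the force and the opening at its end, in the units of the state.
- telemetry.get_obs(): the state, without advancing time (a new reading comes with each control period).
- viewer.camera(name): name is "side" or "top"; returns a dict with "img" (384x512x3 uint8, blue, green, red), "depth" (384x512 float32, m along the optical axis (not along the pixel's ray), 0 where there is no reading), "K" (3x3 intrinsics, pixels), "R" (3x3) and "t" (3): a world point X has camera coordinates R X + t. Camera axes: x right, y down, z forward; pixel columns grow to the right and rows downward; lengths in m; the calibration is good to about 2 mm. A picture is of the moment at which its call begins.
- robot.hand_in(): hands the job in, once; it reports no verdict.
The state is a dict: "time": time; "q": joint angles; "joint_velocities": joint speeds; "joint_torque": joint torques, N m; "position": TCP position; "tool_rot": TCP orientation; "ft_force": force on the tool from outside, world axes, zero at the start; "moment": the same for the moment, N m; "grip_width": finger opening in m.
Only numpy, scipy, OpenCV 4.12 (cv2) and the standard library are available. Lean on these libraries where they do the work, as an engineer would, in place of code of your own. Each camera call takes 0.05 s, during which the arm holds its last target.

TASK

Two wire parts cages stand on the bike-shop bench. On the one that holds the toothed chainring, lift the latch bar up out of its catch while the gate is still shut, then swing that gate outwards to about a right angle and leave it standing open with the latch bar dropped back level. Leave the other cage, with the tubs in it, latched as it is.

Things in the scene. Friction and masses are not known exactly. Their poses are not given: they have to be found in the camera images.
- ring_gate (a joint): Gate angle (rad) of the fixed, open-topped cage with the toothed chainring (160 mm) in it: 0 shut, grows as it swings out towards the robot, stop 1.75. Dark steel mesh gate 204 mm wide, 12 thick, top 112 mm above the bench; upright hinge line at its left end seen from the robot. Light friction (0.06 N m): stays where left. Posts 125 mm high, cage 210 deep, 256 wide, contents lower.
- ring_latch (a joint): Angle (rad) of that gate's latch bar: 0 level, grows as its free (right) end is lifted, stop 0.8; falls back by its weight (about 120 g). Steel bar 215 x 8 x 14 mm high on the gate's outer face, pivoted in the gate's plane 30 mm from the hinge line, 108 mm above the bench. Its end lies in a catch on the right post whose tooth stands 24 mm above the bar's underside: free from 0.14 rad, 0.25 ample.
- ring_tab (a point): Grip point on that bar's upright thumb tab (26 mm along the gate, 12 thick across it; top 17 mm above the point, bar's top 38 below). Level: 153 mm above the bench. Axes: x across the gate into the cage, y along the bar to the hinge end, z up; they turn with gate and bar. With the bar level the hinge line is at x +14, y +150 mm from here, the bar's pivot at y +120, z -45 mm.
- tub_tab (a point): The same point on the thumb tab of the other cage, alike but holding three lidded plastic tubs (its gate and latch bar are to be left alone). Same sizes and axes.

How it is judged:
By the outcome, as a careful person would: the job done as asked, in the order asked, and still so for the second after the job is handed in, with the robot touching nothing.
It also fails if it takes over 42 s, if anything falls off the work surface, if the arm or the gripper's body presses on something with over 40 N, if the wrist force passes 120 N, or if a joint passes its speed limit or range.

## Working session

There is one attempt and no reset: what is moved stays moved. The work goes in short steps, Python scripts to look and compute and a tool call to move; the robot and the scene stay as the last step left them, time stands still between calls to the robot, and variables do not carry over. Pictures are saved under pics/ and viewed, and the job is handed in when it is done.

Besides the shell and the picture viewer there is one more tool, called after "Request:" as a command line: name --argument value ..., lists and objects as JSON in quotes. step_arm: Moves the arm, as the interface text tells. Its arguments: {"type":"object","properties":{"targets":{"type":"array"},"gripper":{"type":"number"},"force":{"type":"number"}},"required":["targets"]}

```bash
mkdir -p pics
python3 - <<'E'
from rig import telemetry, viewer, robot
import cv2,numpy as np
o=telemetry.get_obs(); print({k:np.round(v,3) for k,v in o.items()}); print(robot.tip_reach)
for n in("side","top"):
    c=viewer.camera(n); cv2.imwrite(f"pics/{n}0.png",c["img"]); np.savez(f"{n}0.npz",**c)
    R,t=c["R"],c["t"]; print(n,np.round(-R.T@t,3),np.round(R,2).tolist(),c["K"].tolist())
E
```

```text
{'time': np.float64(0.0), 'q': array([-1.426,  0.528,  1.434, -0.   ,  1.181, -0.178]), 'joint_velocities': array([ 0.   ,  0.   , -0.   ,  0.   ,  0.001, -0.001]), 'joint_torque': array([  0.   , -44.004, -17.659,   0.063,   0.058,  -0.   ]), 'position': array([ 0.199, -0.592,  0.241]), 'tool_rot': array([ 0.987,  0.161, -0.   , -0.001]), 'ft_force': array([-0.516, -0.105,  0.343]), 'moment': array([0.076, 0.029, 0.025]), 'grip_width': np.float64(0.087)}
0.019
side [ 0.305 -0.583  0.647] [[0.89, -0.45, -0.0], [-0.27, -0.54, -0.8], [0.36, 0.71, -0.6]] [[369.11253541446956, 0.0, 258.20862010466556], [0.0, 369.11253541446956, 187.02521139182792], [0.0, 0.0, 1.0]]
top [0.424 0.022 0.991] [[-0.03, -1.0, 0.0], [-0.97, 0.03, -0.22], [0.22, -0.01, -0.98]] [[415.2096167400969, 0.0, 254.63794173751972], [0.0, 415.2096167400969, 185.86942972114215], [0.0, 0.0, 1.0]]
```

```bash
sleep 0; ls pics
```

```text
side0.png
top0.png
```

View pics/side0.png

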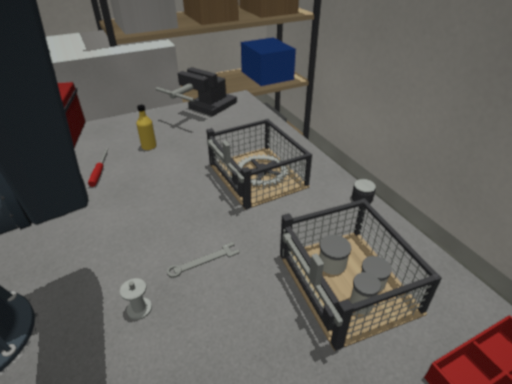

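View pics/top0.png

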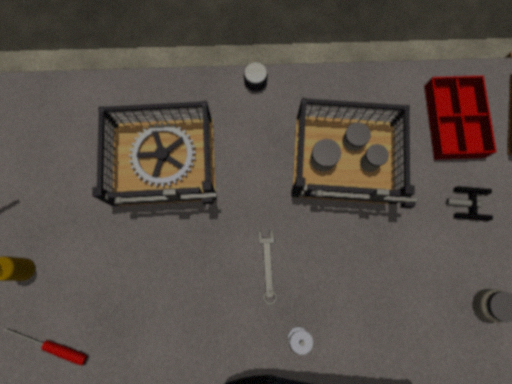

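The chainring cage is the left one in the top view (about px 100–215, 100–205) and the far one in the side view. The tub cage is at right. I'll enlarge both views of the ring cage.

```bash
cat > h.py <<'E'
import numpy as np,cv2
def load(n): return dict(np.load(n))
def pt(c,u,v,z=None):
    K,R,t=c["K"],c["R"],c["t"]; r=np.linalg.inv(K)@[u,v,1]
    if z is None:
        d=c["depth"][int(round(v)),int(round(u))]; return R.T@(r*d-t)
    o=-R.T@t; w=R.T@r; return o+w*(z-o[2])/w[2]
def px(c,X):
    p=c["K"]@(c["R"]@np.asarray(X)+c["t"]); return p[:2]/p[2]
def tri(c1,p1,c2,p2):
    A=[];
    for c,p in((c1,p1),(c2,p2)):
        P=c["K"]@np.c_[c["R"],c["t"]]; A+= [p[0]*P[2]-P[0],p[1]*P[2]-P[1]]
    A=np.array(A); return np.linalg.lstsq(A[:,:3],-A[:,3],rcond=None)[0]
def crop(c,x0,y0,w,h,s,f):
    im=cv2.resize(c["img"][y0:y0+h,x0:x0+w],None,fx=s,fy=s,interpolation=cv2.INTER_CUBIC)
    im=cv2.convertScaleAbs(im,alpha=1.5,beta=10)
    for i in range(0,w,10): cv2.line(im,(i*s,0),(i*s,6 if i%50 else 14),(0,255,255),1); cv2.putText(im,str(x0+i),(i*s,24),0,.35,(0,255,255)) if i%20==0 else 0
    for i in range(0,h,10): cv2.line(im,(0,i*s),(6,i*s),(0,255,255),1); cv2.putText(im,str(y0+i),(8,i*s+4),0,.35,(0,255,255)) if i%20==0 else 0
    cv2.imwrite(f,im)
E
python3 - <<'E'
from h import *
crop(load("top0.npz"),85,150,140,70,5,"pics/topc.png")
crop(load("side0.npz"),200,115,120,95,6,"pics/sidec.png")
E
```

```text
(no output)
```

View pics/topc.png

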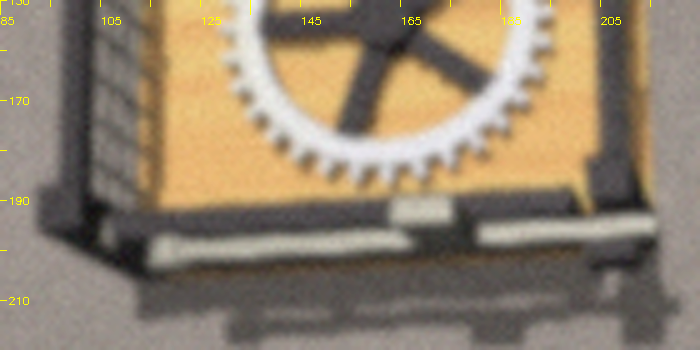

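View pics/sidec.png

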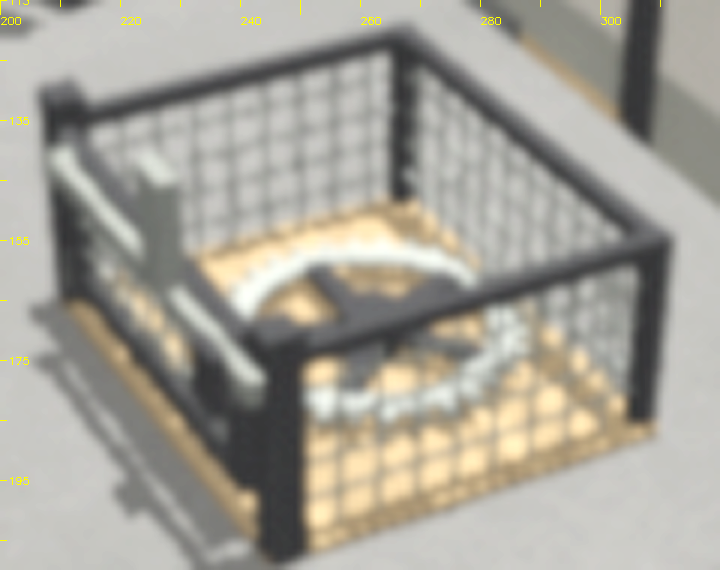

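Run:
```python
from h import *
t=load("top0.npz");s=load("side0.npz")
print("tabtop",pt(t,169.2,191.7,.170), "depth",pt(t,169,192))
print("tri",tri(t,(169.2,191.7),s,(225.5,141.5)))
a=pt(t,116,200,.115);b=pt(t,215.5,195,.115);print("bar L,R",a,b,np.linalg.norm(a-b))
L=pt(t,163,192.2,.17);R_=pt(t,175.3,191,.17);print(L,R_)
print("posts",pt(t,94,191,.125),pt(t,209,185,.125))
# depth points of tab
for u in range(162,178,2):
  print([np.round(pt(t,u,v),3).tolist() for v in (190,192,194)])
# bar line from depth
d=[]
for u in list(range(118,165,3))+list(range(183,205,3)):
  for v in range(190,204):
    p=pt(t,u,v)
    if .111<p[2]<.119: d.append([u,v,*np.round(p,3)])
d=np.array(d)
for z in d[:60:3]: print(z)
```

```text
tabtop [0.60295305 0.18575506 0.17      ] depth [0.60241054 0.18620984 0.1697083 ]
tri [0.60296177 0.18520068 0.17219632]
bar L,R [0.60059113 0.3104779  0.115     ] [0.6043808  0.09718525 0.115     ] 0.2133263081907934
[0.60233949 0.19824359 0.17      ] [0.60398714 0.17346376 0.17      ]
posts [0.61967743 0.35472887 0.125     ] [0.62459891 0.109919   0.125     ]
[[0.62, 0.213, 0.114], [0.615, 0.213, 0.112], [0.612, 0.214, 0.106]]
[[0.606, 0.196, 0.172], [0.603, 0.196, 0.17], [0.599, 0.196, 0.17]]
[[0.606, 0.192, 0.172], [0.602, 0.191, 0.174], [0.598, 0.192, 0.171]]
[[0.607, 0.188, 0.17], [0.602, 0.188, 0.17], [0.598, 0.188, 0.171]]
[[0.606, 0.184, 0.171], [0.602, 0.184, 0.17], [0.598, 0.184, 0.169]]
[[0.606, 0.18, 0.172], [0.602, 0.18, 0.172], [0.598, 0.18, 0.168]]
[[0.606, 0.176, 0.169], [0.602, 0.176, 0.168], [0.598, 0.176, 0.168]]
[[0.608, 0.174, 0.161], [0.603, 0.173, 0.164], [0.6, 0.174, 0.159]]
[1.18e+02 1.92e+02 6.19e-01 3.08e-01 1.12e-01]
[1.18e+02 1.95e+02 6.12e-01 3.07e-01 1.13e-01]
[1.18e+02 1.99e+02 6.02e-01 3.05e-01 1.19e-01]
[1.21e+02 1.91e+02 6.20e-01 3.01e-01 1.14e-01]
[1.21e+02 1.94e+02 6.13e-01 3.00e-01 1.15e-01]
[1.21e+02 1.97e+02 6.07e-01 3.00e-01 1.14e-01]
[1.21e+02 2.00e+02 6.00e-01 2.99e-01 1.18e-01]
[1.24e+02 1.91e+02 6.20e-01 2.94e-01 1.15e-01]
[1.24e+02 1.94e+02 6.13e-01 2.94e-01 1.14e-01]
[1.24e+02 1.99e+02 6.02e-01 2.93e-01 1.16e-01]
[1.27e+02 1.91e+02 6.20e-01 2.88e-01 1.15e-01]
[1.27e+02 1.94e+02 6.13e-01 2.88e-01 1.13e-01]
[1.27e+02 1.99e+02 6.02e-01 2.86e-01 1.17e-01]
[1.30e+02 1.91e+02 6.20e-01 2.82e-01 1.13e-01]
[1.30e+02 1.95e+02 6.11e-01 2.81e-01 1.15e-01]
[1.30e+02 2.00e+02 6.00e-01 2.81e-01 1.12e-01]
[1.33e+02 1.91e+02 6.20e-01 2.76e-01 1.12e-01]
[1.33e+02 1.94e+02 6.13e-01 2.75e-01 1.13e-01]
[1.33e+02 1.98e+02 6.04e-01 2.75e-01 1.12e-01]
[1.36e+02 1.90e+02 6.22e-01 2.69e-01 1.11e-01]
```

```bash
cat > p.py <<'E'
import numpy as np,json,sys
from scipy.spatial.transform import Rotation as Ro
from rig import telemetry
TAB=np.array([.603,.186,.153]); YAW=np.radians(1.0)
def pose(th,phi,off=(0,0,0),tab=TAB,yaw=YAW,grip=(0,0,0)):
    """tool pose to hold tab at gate angle th, latch phi. gate frame: x into cage,y to hinge,z up"""
    G=Ro.from_euler('z',yaw-th); G0=Ro.from_euler('z',yaw)
    H=tab+G0.apply([.014,.150,0]); Pv=np.array([-.014,-.030,-.045]) # pivot rel hinge, gate frame
    B=Ro.from_rotvec([-phi,0,0])   # lifts -y end
    r=B.apply(np.array([0,-.120,.045])+np.array(grip))
    p=H+G.apply(Pv+r)+np.array(off)
    # tool: y along +gate x, z along -bar z, x = y cross z
    T=Ro.from_matrix(np.array([[0,1,0],[1,0,0],[0,0,-1]],float))  # columns: x=(0,1,0),y=(1,0,0),z=(0,0,-1)
    return p,G*B*T
def rows(ps):
    o=telemetry.get_obs(); p0=np.array(o["position"]);R0=Ro.from_quat(o["tool_rot"])
    out=[]
    for p,R in ps:
        d=R0.inv().apply(p-p0); w=np.degrees((R0.inv()*R).as_rotvec())
        out.append(dict(zip(["dx","dy","dz"],[round(float(x),4) for x in d]))|dict(zip(["rx","ry","rz"],[round(float(x),1) for x in w])))
    print("\n".join(map(json.dumps,out)))
    print("t",round(float(o["time"]),2),"p",np.round(p0,4),"F",np.round(o["ft_force"],1),"M",np.round(o["moment"],2),"w",round(float(o["grip_width"]),4),"q",np.round(o["q"],2))
def lerp(p,R,n,N=None):
    from scipy.spatial.transform import Slerp
    o=telemetry.get_obs(); p0=np.array(o["position"]);R0=Ro.from_quat(o["tool_rot"])
    S=Slerp([0,1],Ro.concatenate([R0,R])); N=N or n
    return [(p0+(p-p0)*k/N,S(k/N)) for k in range(1,n+1)]
E
python3 - <<'E'
from p import *
p,R=pose(0,0,(0,0,.09)); print(p,R.as_matrix().round(2).tolist())
rows(lerp(p,R,15))
E
```

```text
[0.603 0.186 0.243] [[-0.02, 1.0, 0.0], [1.0, 0.02, 0.0], [0.0, 0.0, -1.0]]
{"dx": 0.042, "dy": -0.0406, "dz": -0.0001, "rx": -0.0, "ry": -0.0, "rz": -4.8}
{"dx": 0.0841, "dy": -0.0812, "dz": -0.0001, "rx": -0.0, "ry": -0.0, "rz": -9.7}
{"dx": 0.1261, "dy": -0.1218, "dz": -0.0002, "rx": -0.0, "ry": -0.0, "rz": -14.5}
{"dx": 0.1682, "dy": -0.1624, "dz": -0.0003, "rx": -0.0, "ry": -0.0, "rz": -19.3}
{"dx": 0.2102, "dy": -0.203, "dz": -0.0003, "rx": -0.0, "ry": -0.0, "rz": -24.1}
{"dx": 0.2523, "dy": -0.2435, "dz": -0.0004, "rx": -0.0, "ry": -0.0, "rz": -29.0}
{"dx": 0.2943, "dy": -0.2841, "dz": -0.0004, "rx": -0.0, "ry": -0.0, "rz": -33.8}
{"dx": 0.3364, "dy": -0.3247, "dz": -0.0005, "rx": -0.0, "ry": -0.0, "rz": -38.6}
{"dx": 0.3784, "dy": -0.3653, "dz": -0.0006, "rx": -0.0, "ry": -0.1, "rz": -43.5}
{"dx": 0.4205, "dy": -0.4059, "dz": -0.0006, "rx": -0.1, "ry": -0.1, "rz": -48.3}
{"dx": 0.4625, "dy": -0.4465, "dz": -0.0007, "rx": -0.1, "ry": -0.1, "rz": -53.1}
{"dx": 0.5046, "dy": -0.4871, "dz": -0.0008, "rx": -0.1, "ry": -0.1, "rz": -58.0}
{"dx": 0.5466, "dy": -0.5277, "dz": -0.0008, "rx": -0.1, "ry": -0.1, "rz": -62.8}
{"dx": 0.5887, "dy": -0.5683, "dz": -0.0009, "rx": -0.1, "ry": -0.1, "rz": -67.6}
{"dx": 0.6307, "dy": -0.6089, "dz": -0.0009, "rx": -0.1, "ry": -0.1, "rz": -72.4}
t 0.1 p [ 0.1988 -0.5919  0.2407] F [-0.9 -0.3  0.8] M [ 0.   -0.06 -0.04] w 0.0869 q [-1.43  0.53  1.43  0.    1.18 -0.18]
```

Request:
step_arm --targets '[{"dx":0.042,"dy":-0.041,"dz":0,"rx":0,"ry":0,"rz":-4.8},{"dx":0.084,"dy":-0.081,"dz":0,"rx":0,"ry":0,"rz":-9.7},{"dx":0.126,"dy":-0.122,"dz":0,"rx":0,"ry":0,"rz":-14.5},{"dx":0.168,"dy":-0.162,"dz":0,"rx":0,"ry":0,"rz":-19.3},{"dx":0.21,"dy":-0.203,"dz":0,"rx":0,"ry":0,"rz":-24.1}]' --gripper 1

```text
time: 0.72
position: [0.3338, -0.3309, 0.241]
tool_rot: [0.931, 0.365, 0.0, -0.001]
ft_force: [0.5, 0.3, 0.1]
grip_width: 0.0868
```

Run:
```python
from p import *
p,R=pose(0,0,(0,0,.09)); rows(lerp(p,R,5,10))
```

```text
{"dx": 0.0549, "dy": -0.0197, "dz": -0.0001, "rx": -0.0, "ry": -0.0, "rz": -4.8}
{"dx": 0.1097, "dy": -0.0393, "dz": -0.0002, "rx": -0.0, "ry": -0.0, "rz": -9.6}
{"dx": 0.1646, "dy": -0.059, "dz": -0.0003, "rx": -0.0, "ry": -0.0, "rz": -14.5}
{"dx": 0.2194, "dy": -0.0786, "dz": -0.0004, "rx": -0.0, "ry": -0.0, "rz": -19.3}
{"dx": 0.2743, "dy": -0.0983, "dz": -0.0005, "rx": -0.0, "ry": -0.1, "rz": -24.1}
t 0.72 p [ 0.3338 -0.3309  0.241 ] F [0.5 0.3 0.1] M [-0.07 -0.08 -0.04] w 0.0868 q [-1.02  0.32  1.81  0.    1.01 -0.2 ]
```

Request:
step_arm --targets '[{"dx":0.055,"dy":-0.02,"dz":0,"rx":0,"ry":0,"rz":-4.8},{"dx":0.11,"dy":-0.039,"dz":0,"rx":0,"ry":0,"rz":-9.6},{"dx":0.165,"dy":-0.059,"dz":0,"rx":0,"ry":0,"rz":-14.5},{"dx":0.219,"dy":-0.079,"dz":0,"rx":0,"ry":0,"rz":-19.3},{"dx":0.274,"dy":-0.098,"dz":0,"rx":0,"ry":0,"rz":-24.1}]'

```text
time: 1.35
position: [0.4689, -0.071, 0.2414]
tool_rot: [0.834, 0.552, 0.0, -0.001]
ft_force: [0.3, -0.4, -0.5]
grip_width: 0.0872
```

Run:
```python
from p import *
p,R=pose(0,0,(0,0,.09)); rows(lerp(p,R,5,5))
```

```text
{"dx": 0.0578, "dy": 0.0046, "dz": -0.0002, "rx": -0.0, "ry": -0.0, "rz": -4.8}
{"dx": 0.1156, "dy": 0.0093, "dz": -0.0004, "rx": -0.0, "ry": -0.0, "rz": -9.6}
{"dx": 0.1734, "dy": 0.0139, "dz": -0.0007, "rx": -0.0, "ry": -0.1, "rz": -14.4}
{"dx": 0.2312, "dy": 0.0186, "dz": -0.0009, "rx": -0.0, "ry": -0.1, "rz": -19.2}
{"dx": 0.289, "dy": 0.0232, "dz": -0.0011, "rx": -0.0, "ry": -0.1, "rz": -24.0}
t 1.35 p [ 0.4689 -0.071   0.2414] F [ 0.3 -0.4 -0.5] M [-0.05 -0.09  0.01] w 0.0872 q [-0.39  0.33  1.8   0.    1.02  0.01]
```

Request:
step_arm --targets '[{"dx":0.058,"dy":0.005,"dz":0,"rx":0,"ry":0,"rz":-4.8},{"dx":0.116,"dy":0.009,"dz":0,"rx":0,"ry":0,"rz":-9.6},{"dx":0.173,"dy":0.014,"dz":0,"rx":0,"ry":0,"rz":-14.4},{"dx":0.231,"dy":0.019,"dz":0,"rx":0,"ry":0,"rz":-19.2},{"dx":0.289,"dy":0.023,"dz":-0.001,"rx":0,"ry":-0.1,"rz":-24}]'

```text
time: 1.98
position: [0.6032, 0.1878, 0.2424]
tool_rot: [0.7, 0.714, -0.001, -0.001]
ft_force: [1.0, -1.3, -0.2]
grip_width: 0.0865
```

Run:
```python
from p import *
p,R=pose(0,0,(0,0,.0)); rows(lerp(p,R,5,5))
```

```text
{"dx": -0.0004, "dy": -0.0, "dz": 0.0179, "rx": -0.0, "ry": -0.0, "rz": 0.0}
{"dx": -0.0007, "dy": -0.0001, "dz": 0.0357, "rx": -0.0, "ry": -0.0, "rz": 0.1}
{"dx": -0.0011, "dy": -0.0001, "dz": 0.0536, "rx": -0.1, "ry": -0.0, "rz": 0.1}
{"dx": -0.0015, "dy": -0.0001, "dz": 0.0715, "rx": -0.1, "ry": -0.0, "rz": 0.2}
{"dx": -0.0018, "dy": -0.0001, "dz": 0.0894, "rx": -0.1, "ry": -0.0, "rz": 0.2}
t 1.98 p [0.6032 0.1878 0.2424] F [ 1.  -1.3 -0.2] M [-0.02 -0.13 -0.02] w 0.0865 q [0.13 0.54 1.41 0.   1.19 0.1 ]
```

Request:
step_arm --targets '[{"dx":-0.001,"dy":0,"dz":0.03,"rx":0,"ry":0,"rz":0},{"dx":-0.002,"dy":0,"dz":0.06,"rx":0,"ry":0,"rz":0},{"dx":-0.002,"dy":0,"dz":0.08,"rx":0,"ry":0,"rz":0.2},{"dx":-0.002,"dy":0,"dz":0.089,"rx":0,"ry":0,"rz":0.2},{"dx":-0.002,"dy":0,"dz":0.089,"rx":0,"ry":0,"rz":0.2}]'

```text
time: 2.6
position: [0.6028, 0.1857, 0.1528]
tool_rot: [0.701, 0.713, -0.001, -0.001]
ft_force: [0.6, 0.5, -0.3]
grip_width: 0.0871
```

Run:
```python
from p import *
from h import *
from rig import viewer
for n in("side","top"):
    c=viewer.camera(n); np.savez(n+"1.npz",**c)
crop(load("top1.npz"),85,130,140,90,5,"pics/topd.png")
crop(load("side1.npz"),170,75,150,120,5,"pics/sided.png")
p,R=pose(0,0,(0,0,.0)); rows(lerp(p,R,1))
```

```text
{"dx": 0.0002, "dy": -0.0008, "dz": 0.0012, "rx": -0.0, "ry": -0.0, "rz": -0.0}
t 2.7 p [0.6038 0.1858 0.1542] F [-0.2 -0.3  0.6] M [ 0.02 -0.15 -0.01] w 0.0868 q [0.12 0.64 1.49 0.   1.01 0.1 ]
```

View pics/sided.png

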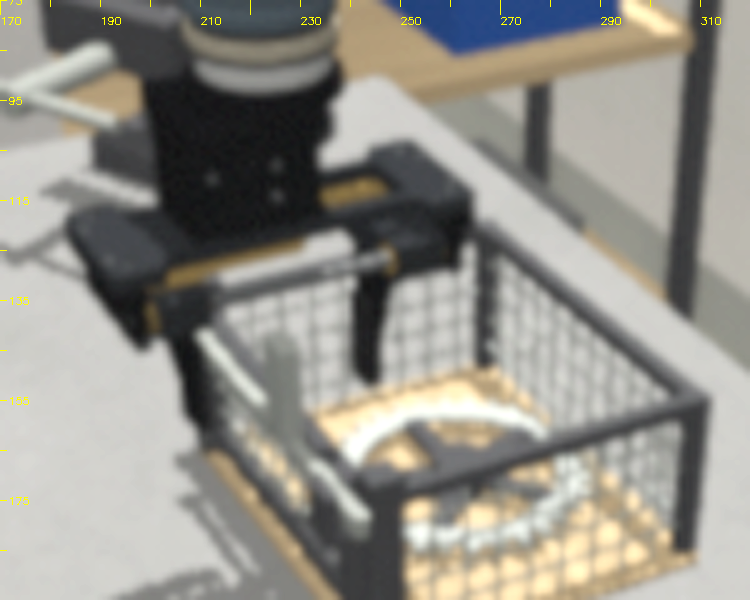

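View pics/topd.png

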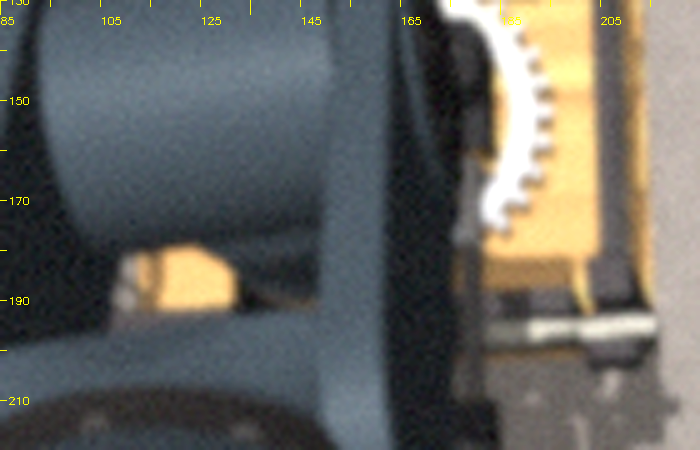

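The side view shows the tab (px ~226,150) between the two fingers (~207 and ~244). The gate is shut and the bar's right end is still in its catch. I'll close the gripper.

Request:
step_arm --targets '[{"dx":0,"dy":0,"dz":0},{"dx":0,"dy":0,"dz":0},{"dx":0,"dy":0,"dz":0},{"dx":0,"dy":0,"dz":0},{"dx":0,"dy":0,"dz":0}]' --gripper 0 --force 25

```text
invalid input
```

Run:
```python
from p import *
rows([pose(0,f) for f in (.06,.12,.18,.24,.30)])
```

```text
{"dx": 0.0031, "dy": -0.0008, "dz": -0.006, "rx": -0.0, "ry": -3.4, "rz": -0.0}
{"dx": 0.0064, "dy": -0.0008, "dz": -0.0129, "rx": -0.0, "ry": -6.9, "rz": -0.0}
{"dx": 0.0102, "dy": -0.0008, "dz": -0.0196, "rx": -0.0, "ry": -10.3, "rz": -0.0}
{"dx": 0.0143, "dy": -0.0008, "dz": -0.0261, "rx": -0.0, "ry": -13.8, "rz": -0.0}
{"dx": 0.0188, "dy": -0.0008, "dz": -0.0323, "rx": -0.0, "ry": -17.2, "rz": -0.0}
t 2.7 p [0.6038 0.1858 0.1542] F [-0.2 -0.3  0.6] M [ 0.02 -0.15 -0.01] w 0.0868 q [0.12 0.64 1.49 0.   1.01 0.1 ]
```

Request:
step_arm --targets '[{"dx":0,"dy":0,"dz":0,"rx":0,"ry":0,"rz":0},{"dx":0,"dy":0,"dz":0,"rx":0,"ry":0,"rz":0},{"dx":0,"dy":0,"dz":0,"rx":0,"ry":0,"rz":0},{"dx":0,"dy":0,"dz":0,"rx":0,"ry":0,"rz":0},{"dx":0,"dy":0,"dz":0,"rx":0,"ry":0,"rz":0}]' --gripper 0 --force 25

```text
time: 3.32
position: [0.6037, 0.1858, 0.1541]
tool_rot: [0.701, 0.713, 0.0, -0.0]
ft_force: [0.2, 0.4, 0.7]
grip_width: 0.045
```

Run:
```python
from p import *
rows([pose(0,f) for f in (.06,.12,.18,.24,.30)])
```

```text
{"dx": 0.0031, "dy": -0.0007, "dz": -0.006, "rx": -0.0, "ry": -3.4, "rz": -0.0}
{"dx": 0.0064, "dy": -0.0007, "dz": -0.0129, "rx": -0.0, "ry": -6.9, "rz": -0.0}
{"dx": 0.0102, "dy": -0.0007, "dz": -0.0196, "rx": -0.0, "ry": -10.3, "rz": -0.0}
{"dx": 0.0143, "dy": -0.0007, "dz": -0.0261, "rx": -0.0, "ry": -13.8, "rz": -0.0}
{"dx": 0.0189, "dy": -0.0007, "dz": -0.0323, "rx": -0.0, "ry": -17.2, "rz": -0.0}
t 3.33 p [0.6037 0.1858 0.1541] F [0.2 0.4 0.7] M [-0.03 -0.12 -0.  ] w 0.045 q [0.12 0.64 1.49 0.   1.01 0.1 ]
```

Still closing, so I'll hold for another call.

Request:
step_arm --targets '[{"dx":0,"dy":0,"dz":0,"rx":0,"ry":0,"rz":0},{"dx":0,"dy":0,"dz":0,"rx":0,"ry":0,"rz":0},{"dx":0,"dy":0,"dz":0,"rx":0,"ry":0,"rz":0},{"dx":0,"dy":0,"dz":0,"rx":0,"ry":0,"rz":0},{"dx":0,"dy":0,"dz":0,"rx":0,"ry":0,"rz":0}]'

```text
time: 3.95
position: [0.6033, 0.1858, 0.1541]
tool_rot: [0.701, 0.713, -0.0, -0.0]
ft_force: [-2.2, 0.1, 0.7]
grip_width: 0.0115
```

Run:
```python
from p import *
rows([pose(0,f) for f in (.06,.12,.18,.24,.30)])
```

```text
{"dx": 0.0031, "dy": -0.0003, "dz": -0.006, "rx": -0.1, "ry": -3.4, "rz": 0.0}
{"dx": 0.0064, "dy": -0.0003, "dz": -0.0129, "rx": -0.1, "ry": -6.9, "rz": 0.0}
{"dx": 0.0102, "dy": -0.0003, "dz": -0.0197, "rx": -0.1, "ry": -10.3, "rz": 0.0}
{"dx": 0.0143, "dy": -0.0003, "dz": -0.0261, "rx": -0.1, "ry": -13.7, "rz": 0.0}
{"dx": 0.0188, "dy": -0.0003, "dz": -0.0324, "rx": -0.1, "ry": -17.2, "rz": 0.0}
t 3.95 p [0.6033 0.1858 0.1541] F [-2.2  0.1  0.7] M [-0.01  0.12  0.12] w 0.0115 q [0.12 0.64 1.49 0.   1.01 0.1 ]
```

Request:
step_arm --targets '[{"dx":0.003,"dy":0,"dz":-0.007,"rx":0,"ry":-3.4,"rz":0},{"dx":0.0065,"dy":0,"dz":-0.014,"rx":0,"ry":-6.9,"rz":0},{"dx":0.0103,"dy":0,"dz":-0.0205,"rx":0,"ry":-10.3,"rz":0},{"dx":0.0145,"dy":0,"dz":-0.027,"rx":0,"ry":-13.8,"rz":0},{"dx":0.019,"dy":0,"dz":-0.033,"rx":0,"ry":-17.2,"rz":0}]'

```text
time: 4.58
position: [0.6027, 0.2047, 0.1873]
tool_rot: [0.693, 0.705, -0.106, 0.107]
ft_force: [-1.5, -2.0, 0.9]
grip_width: 0.0117
```

Run:
```python
from p import *
from h import *
from rig import viewer
for n in("side",):
    c=viewer.camera(n); np.savez(n+"2.npz",**c)
crop(load("side2.npz"),170,75,150,120,5,"pics/side2.png")
rows([pose(.05*k,.3,grip=(0,0,.001)) for k in range(6)])
```

```text
{"dx": -0.0001, "dy": -0.0001, "dz": 0.0008, "rx": -0.0, "ry": 0.3, "rz": 0.2}
{"dx": 0.0007, "dy": -0.0066, "dz": 0.0005, "rx": 0.8, "ry": 0.3, "rz": 2.9}
{"dx": 0.0018, "dy": -0.0131, "dz": 0.0001, "rx": 1.7, "ry": 0.3, "rz": 5.6}
{"dx": 0.0033, "dy": -0.0195, "dz": -0.0003, "rx": 2.6, "ry": 0.3, "rz": 8.4}
{"dx": 0.0051, "dy": -0.0259, "dz": -0.0009, "rx": 3.4, "ry": 0.3, "rz": 11.1}
{"dx": 0.0071, "dy": -0.0321, "dz": -0.0015, "rx": 4.3, "ry": 0.3, "rz": 13.8}
t 4.62 p [0.6028 0.2053 0.1881] F [-0.8 -5.2  2.8] M [-0.97 -0.01  0.05] w 0.0116 q [ 0.28  0.66  1.38 -0.32  1.21  0.39]
```

View pics/side2.png

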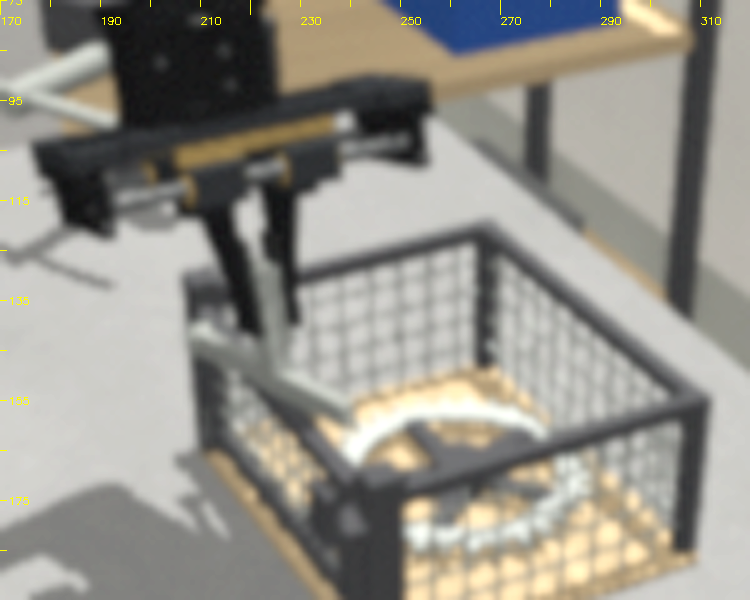

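The bar's free end (px ~241,157) is well clear above the catch (~240,178). The gate is still shut and forces are low. Now the swing.

Request:
step_arm --targets '[{"dx":0.0007,"dy":-0.0065,"dz":0,"rx":0.8,"ry":0.3,"rz":2.9},{"dx":0.002,"dy":-0.013,"dz":0,"rx":1.7,"ry":0.3,"rz":5.6},{"dx":0.0033,"dy":-0.0195,"dz":-0.0003,"rx":2.6,"ry":0.3,"rz":8.4},{"dx":0.005,"dy":-0.026,"dz":-0.001,"rx":3.4,"ry":0.3,"rz":11.1},{"dx":0.007,"dy":-0.032,"dz":-0.0015,"rx":4.3,"ry":0.3,"rz":13.8}]'

```text
time: 5.25
position: [0.5703, 0.2114, 0.1872]
tool_rot: [0.776, 0.613, -0.118, 0.092]
ft_force: [-0.9, -2.7, 0.8]
grip_width: 0.0117
```

Run:
```python
from p import *
rows([pose(.25+.06*k,.3,grip=(0,0,.001)) for k in range(6)])
```

```text
{"dx": 0.0005, "dy": 0.0001, "dz": -0.0003, "rx": -0.1, "ry": 0.0, "rz": -0.1}
{"dx": 0.0015, "dy": -0.0077, "dz": -0.0007, "rx": 0.9, "ry": 0.0, "rz": 3.2}
{"dx": 0.0029, "dy": -0.0155, "dz": -0.0011, "rx": 1.9, "ry": 0.0, "rz": 6.5}
{"dx": 0.0049, "dy": -0.0231, "dz": -0.0017, "rx": 3.0, "ry": 0.0, "rz": 9.8}
{"dx": 0.0072, "dy": -0.0306, "dz": -0.0024, "rx": 4.0, "ry": 0.0, "rz": 13.1}
{"dx": 0.01, "dy": -0.038, "dz": -0.0032, "rx": 5.0, "ry": 0.0, "rz": 16.4}
t 5.25 p [0.5703 0.2114 0.1872] F [-0.9 -2.7  0.8] M [ 0.04 -0.01  0.15] w 0.0117 q [ 0.29  0.65  1.4  -0.27  1.26  0.63]
```

Request:
step_arm --targets '[{"dx":0.0015,"dy":-0.0077,"dz":-0.0005,"rx":0.9,"ry":0,"rz":3.2},{"dx":0.003,"dy":-0.0155,"dz":-0.001,"rx":1.9,"ry":0,"rz":6.5},{"dx":0.005,"dy":-0.023,"dz":-0.0017,"rx":3,"ry":0,"rz":9.8},{"dx":0.0072,"dy":-0.0306,"dz":-0.0024,"rx":4,"ry":0,"rz":13.1},{"dx":0.01,"dy":-0.038,"dz":-0.003,"rx":5,"ry":0,"rz":16.4}]'

```text
time: 5.88
position: [0.5351, 0.2299, 0.1871]
tool_rot: [0.859, 0.489, -0.131, 0.074]
ft_force: [-0.4, -2.4, 1.7]
grip_width: 0.0117
```

Run:
```python
from p import *
rows([pose(.55+.06*k,.3,grip=(0,0,.001)) for k in range(6)])
```

```text
{"dx": 0.0007, "dy": 0.0003, "dz": -0.0005, "rx": -0.1, "ry": 0.1, "rz": -0.1}
{"dx": 0.0017, "dy": -0.0076, "dz": -0.0008, "rx": 0.9, "ry": 0.1, "rz": 3.1}
{"dx": 0.0031, "dy": -0.0153, "dz": -0.0013, "rx": 2.0, "ry": 0.1, "rz": 6.4}
{"dx": 0.005, "dy": -0.023, "dz": -0.0018, "rx": 3.0, "ry": 0.1, "rz": 9.7}
{"dx": 0.0074, "dy": -0.0305, "dz": -0.0026, "rx": 4.0, "ry": 0.1, "rz": 13.0}
{"dx": 0.0101, "dy": -0.0379, "dz": -0.0034, "rx": 5.0, "ry": 0.1, "rz": 16.3}
t 5.88 p [0.5351 0.2299 0.1871] F [-0.4 -2.4  1.7] M [-0.11 -0.    0.12] w 0.0117 q [ 0.31  0.64  1.42 -0.2   1.32  0.92]
```

Request:
step_arm --targets '[{"dx":0.0017,"dy":-0.0076,"dz":-0.0008,"rx":0.9,"ry":0.1,"rz":3.1},{"dx":0.003,"dy":-0.0153,"dz":-0.0013,"rx":2,"ry":0.1,"rz":6.4},{"dx":0.005,"dy":-0.023,"dz":-0.0018,"rx":3,"ry":0.1,"rz":9.7},{"dx":0.0074,"dy":-0.0305,"dz":-0.0026,"rx":4,"ry":0.1,"rz":13},{"dx":0.01,"dy":-0.038,"dz":-0.0034,"rx":5,"ry":0.1,"rz":16.3}]'

```text
time: 6.5
position: [0.5072, 0.258, 0.1873]
tool_rot: [0.923, 0.355, -0.14, 0.054]
ft_force: [-1.7, -1.0, 0.5]
grip_width: 0.0121
```

Run:
```python
from p import *
rows([pose(.85+.06*k,.3,grip=(0,0,.001)) for k in range(6)])
```

```text
{"dx": 0.0008, "dy": 0.0003, "dz": -0.0004, "rx": -0.1, "ry": 0.0, "rz": -0.1}
{"dx": 0.0018, "dy": -0.0075, "dz": -0.0007, "rx": 0.9, "ry": 0.0, "rz": 3.1}
{"dx": 0.0033, "dy": -0.0153, "dz": -0.0011, "rx": 1.9, "ry": 0.0, "rz": 6.4}
{"dx": 0.0052, "dy": -0.0229, "dz": -0.0017, "rx": 3.0, "ry": 0.0, "rz": 9.7}
{"dx": 0.0075, "dy": -0.0304, "dz": -0.0024, "rx": 4.0, "ry": 0.0, "rz": 13.0}
{"dx": 0.0103, "dy": -0.0378, "dz": -0.0033, "rx": 5.0, "ry": 0.1, "rz": 16.3}
t 6.5 p [0.5072 0.258  0.1873] F [-1.7 -1.   0.5] M [-0.06 -0.02  0.12] w 0.0121 q [ 0.33  0.64  1.42 -0.12  1.36  1.21]
```

Request:
step_arm --targets '[{"dx":0.0018,"dy":-0.0075,"dz":-0.0007,"rx":0.9,"ry":0,"rz":3.1},{"dx":0.0033,"dy":-0.0153,"dz":-0.001,"rx":1.9,"ry":0,"rz":6.4},{"dx":0.005,"dy":-0.023,"dz":-0.0017,"rx":3,"ry":0,"rz":9.7},{"dx":0.0075,"dy":-0.0304,"dz":-0.0024,"rx":4,"ry":0,"rz":13},{"dx":0.0103,"dy":-0.038,"dz":-0.0033,"rx":5,"ry":0.1,"rz":16.3}]'

```text
time: 7.12
position: [0.4887, 0.2932, 0.1873]
tool_rot: [0.965, 0.214, -0.147, 0.032]
ft_force: [-1.2, -1.5, 0.9]
grip_width: 0.012
```

Run:
```python
from p import *
rows([pose(1.15+.06*k,.3,grip=(0,0,.001)) for k in range(6)])
```

```text
{"dx": 0.0009, "dy": 0.0004, "dz": -0.0004, "rx": -0.1, "ry": 0.1, "rz": -0.1}
{"dx": 0.0019, "dy": -0.0075, "dz": -0.0007, "rx": 0.9, "ry": 0.1, "rz": 3.1}
{"dx": 0.0034, "dy": -0.0152, "dz": -0.0011, "rx": 1.9, "ry": 0.1, "rz": 6.4}
{"dx": 0.0053, "dy": -0.0229, "dz": -0.0017, "rx": 3.0, "ry": 0.1, "rz": 9.7}
{"dx": 0.0076, "dy": -0.0304, "dz": -0.0024, "rx": 4.0, "ry": 0.1, "rz": 13.0}
{"dx": 0.0104, "dy": -0.0378, "dz": -0.0033, "rx": 5.0, "ry": 0.1, "rz": 16.3}
t 7.12 p [0.4887 0.2932 0.1873] F [-1.2 -1.5  0.9] M [-0.13  0.15  0.02] w 0.012 q [ 0.36  0.64  1.42 -0.02  1.38  1.5 ]
```

Request:
step_arm --targets '[{"dx":0.0019,"dy":-0.0075,"dz":-0.0007,"rx":0.9,"ry":0,"rz":3.1},{"dx":0.0034,"dy":-0.0152,"dz":-0.001,"rx":1.9,"ry":0,"rz":6.4},{"dx":0.0053,"dy":-0.023,"dz":-0.0017,"rx":3,"ry":0,"rz":9.7},{"dx":0.0076,"dy":-0.0304,"dz":-0.0024,"rx":4,"ry":0,"rz":13},{"dx":0.0104,"dy":-0.038,"dz":-0.0033,"rx":5,"ry":0.1,"rz":16.3}]'

```text
time: 7.75
position: [0.4816, 0.3322, 0.1874]
tool_rot: [0.986, 0.067, -0.15, 0.01]
ft_force: [-1.1, -0.9, 1.8]
grip_width: 0.0117
```

Run:
```python
from p import *
rows([pose(1.45+.04*k,.3,grip=(0,0,.001)) for k in range(6)])
```

```text
{"dx": 0.0009, "dy": 0.0003, "dz": -0.0003, "rx": -0.1, "ry": 0.1, "rz": -0.1}
{"dx": 0.0015, "dy": -0.0049, "dz": -0.0005, "rx": 0.6, "ry": 0.1, "rz": 2.0}
{"dx": 0.0024, "dy": -0.0101, "dz": -0.0007, "rx": 1.3, "ry": 0.1, "rz": 4.2}
{"dx": 0.0034, "dy": -0.0153, "dz": -0.0011, "rx": 2.0, "ry": 0.1, "rz": 6.4}
{"dx": 0.0046, "dy": -0.0204, "dz": -0.0014, "rx": 2.6, "ry": 0.1, "rz": 8.6}
{"dx": 0.006, "dy": -0.0254, "dz": -0.0019, "rx": 3.3, "ry": 0.1, "rz": 10.8}
t 7.75 p [0.4816 0.3322 0.1874] F [-1.1 -0.9  1.8] M [-0.14  0.16  0.  ] w 0.0117 q [0.38 0.65 1.39 0.07 1.39 1.79]
```

Request:
step_arm --targets '[{"dx":0.0015,"dy":-0.005,"dz":-0.0005,"rx":0.6,"ry":0,"rz":2},{"dx":0.0024,"dy":-0.01,"dz":-0.0007,"rx":1.3,"ry":0,"rz":4.2},{"dx":0.0034,"dy":-0.0155,"dz":-0.001,"rx":2,"ry":0.1,"rz":6.5},{"dx":0.0034,"dy":-0.0155,"dz":-0.001,"rx":2,"ry":0.1,"rz":6.5},{"dx":0.0034,"dy":-0.0155,"dz":-0.001,"rx":2,"ry":0.1,"rz":6.5}]'

```text
time: 8.38
position: [0.4822, 0.348, 0.1874]
tool_rot: [0.989, 0.008, -0.151, 0.001]
ft_force: [-5.1, -0.4, 2.5]
grip_width: 0.0118
```

Run:
```python
from p import *
rows([pose(1.57,.3-.06*k,grip=(0,0,.001)) for k in range(6)])
```

```text
{"dx": 0.0009, "dy": 0.0002, "dz": -0.0003, "rx": -0.1, "ry": 0.1, "rz": -0.1}
{"dx": -0.0016, "dy": 0.0002, "dz": 0.007, "rx": -0.1, "ry": 3.6, "rz": -0.1}
{"dx": -0.0037, "dy": 0.0003, "dz": 0.0145, "rx": -0.1, "ry": 7.0, "rz": -0.1}
{"dx": -0.0054, "dy": 0.0003, "dz": 0.022, "rx": -0.1, "ry": 10.4, "rz": -0.1}
{"dx": -0.0065, "dy": 0.0003, "dz": 0.0296, "rx": -0.0, "ry": 13.9, "rz": -0.1}
{"dx": -0.0073, "dy": 0.0003, "dz": 0.0373, "rx": -0.0, "ry": 17.3, "rz": -0.1}
t 8.38 p [0.4822 0.348  0.1874] F [-5.1 -0.4  2.5] M [ 0.02  0.69 -0.07] w 0.0118 q [0.38 0.66 1.38 0.11 1.39 1.9 ]
```

Request:
step_arm --targets '[{"dx":-0.002,"dy":0,"dz":0.007,"rx":0,"ry":3.5,"rz":0},{"dx":-0.0042,"dy":0,"dz":0.0147,"rx":0,"ry":7,"rz":0},{"dx":-0.006,"dy":0,"dz":0.022,"rx":0,"ry":10.4,"rz":0},{"dx":-0.007,"dy":0,"dz":0.0295,"rx":0,"ry":13.8,"rz":0},{"dx":-0.008,"dy":0,"dz":0.037,"rx":0,"ry":17.2,"rz":0}]'

```text
time: 9.0
position: [0.4632, 0.3477, 0.154]
tool_rot: [1.0, 0.009, -0.0, -0.0]
ft_force: [-2.3, -1.2, -0.3]
grip_width: 0.0116
```

Run:
```python
from p import *
from h import *
from rig import viewer
for n in("side","top"):
    c=viewer.camera(n); np.savez(n+"3.npz",**c)
crop(load("side3.npz"),130,75,150,120,5,"pics/side3.png")
rows([pose(1.57,0,grip=(0,0,.001))])
```

```text
{"dx": 0.0008, "dy": 0.0002, "dz": 0.0003, "rx": -0.0, "ry": 0.0, "rz": 0.0}
t 9.1 p [0.4633 0.3477 0.1543] F [-0.7  0.  -2.4] M [ 0.01  0.35 -0.04] w 0.0118 q [0.45 0.58 1.63 0.   0.93 2.  ]
```

View pics/side3.png

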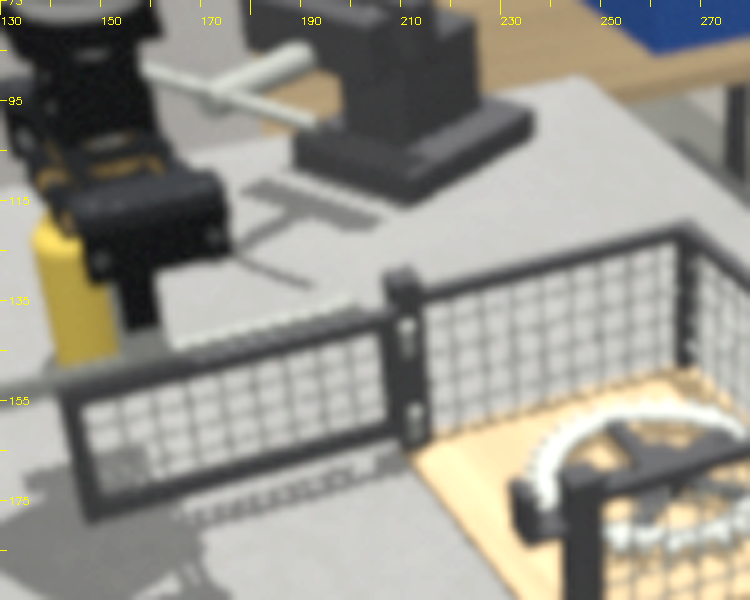

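The gate stands at about a right angle and the bar lies level along its top edge. The fingers are still on the tab. I'll open them a little and withdraw straight up.

Request:
step_arm --targets '[{"dx":0,"dy":0,"dz":0,"rx":0,"ry":0,"rz":0},{"dx":0,"dy":0,"dz":0,"rx":0,"ry":0,"rz":0},{"dx":0,"dy":0,"dz":0,"rx":0,"ry":0,"rz":0},{"dx":0,"dy":0,"dz":0,"rx":0,"ry":0,"rz":0},{"dx":0,"dy":0,"dz":0,"rx":0,"ry":0,"rz":0}]' --gripper 0.5

```text
time: 9.72
position: [0.4635, 0.3477, 0.1543]
tool_rot: [1.0, 0.009, -0.0, -0.0]
ft_force: [0.7, -0.3, -0.1]
grip_width: 0.0425
```

Run:
```python
from p import *
from h import *
rows([pose(1.57,0,(0,0,.1))])
c=load("top0.npz"); print(pt(c,10,268),pt(c,28,268))
```

```text
{"dx": 0.0007, "dy": 0.0002, "dz": -0.0987, "rx": -0.0, "ry": 0.0, "rz": 0.0}
t 9.72 p [0.4635 0.3477 0.1543] F [ 0.7 -0.3 -0.1] M [0.04 0.02 0.05] w 0.0425 q [0.45 0.58 1.63 0.   0.93 2.  ]
[0.46539321 0.53213383 0.09999149] [0.46707149 0.52889254 0.03496837]
```

Request:
step_arm --targets '[{"dx":0,"dy":0,"dz":-0.015,"rx":0,"ry":0,"rz":0},{"dx":0,"dy":0,"dz":-0.04,"rx":0,"ry":0,"rz":0},{"dx":0,"dy":0,"dz":-0.08,"rx":0,"ry":0,"rz":0},{"dx":0,"dy":0,"dz":-0.12,"rx":0,"ry":0,"rz":0},{"dx":0,"dy":0,"dz":-0.15,"rx":0,"ry":0,"rz":0}]'

```text
time: 10.35
position: [0.4639, 0.3479, 0.3075]
tool_rot: [1.0, 0.009, 0.002, -0.001]
ft_force: [0.3, 0.1, -0.7]
grip_width: 0.0434
```

Request:
step_arm --targets '[{"dx":0,"dy":0.05,"dz":0,"rx":0,"ry":0,"rz":0},{"dx":0,"dy":0.11,"dz":0,"rx":0,"ry":0,"rz":0},{"dx":0,"dy":0.17,"dz":0,"rx":0,"ry":0,"rz":0},{"dx":0,"dy":0.23,"dz":0,"rx":0,"ry":0,"rz":0},{"dx":0,"dy":0.29,"dz":0,"rx":0,"ry":0,"rz":0}]'

```text
time: 10.98
position: [0.4693, 0.0562, 0.3083]
tool_rot: [1.0, 0.01, 0.003, -0.001]
ft_force: [0.8, 0.2, 0.4]
grip_width: 0.0435
```

Run:
```python
from p import *
from h import *
from rig import viewer
for n in("side","top"):
    c=viewer.camera(n); np.savez(n+"4.npz",**c)
crop(load("side4.npz"),130,95,150,100,5,"pics/side4.png")
cv2.imwrite("pics/top4.png",load("top4.npz")["img"])
cv2.imwrite("pics/side4f.png",load("side4.npz")["img"])
rows([pose(1.57,0)])
```

```text
{"dx": -0.0033, "dy": -0.2948, "dz": 0.155, "rx": 0.0, "ry": -0.3, "rz": -0.4}
t 11.07 p [0.47   0.0528 0.3082] F [ 0.2  0.6 -0.4] M [ 0.07  0.02 -0.05] w 0.0433 q [-0.13  0.23  1.72  0.    1.19  1.43]
```

View pics/side4.png

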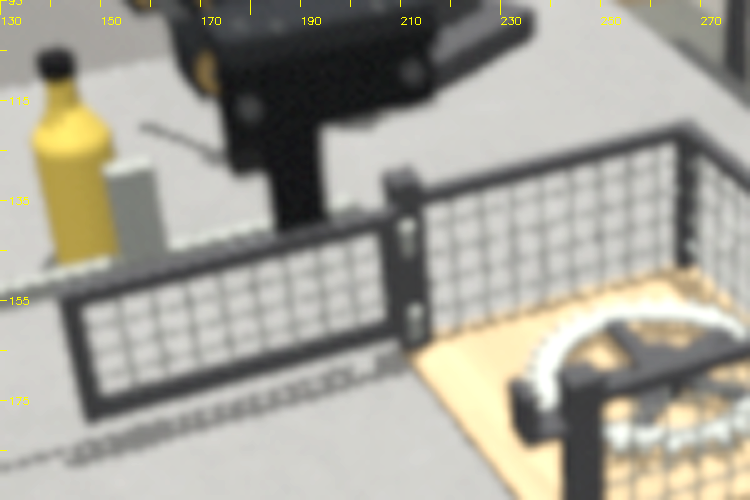

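View pics/top4.png

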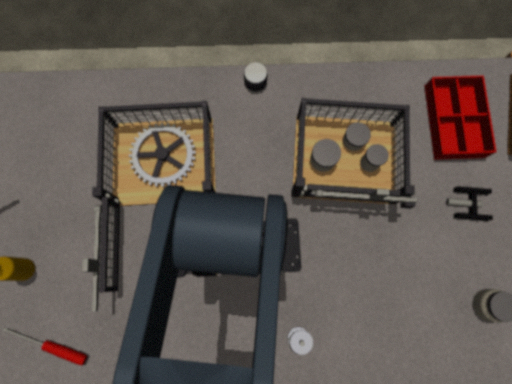

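In the top view the gate stands perpendicular to the cage front (px ~108,200–290), with the bar along it (~97,200–310). The tub cage looks unchanged. A numeric check of the gate angle and bar level comes next.

Run:
```python
from h import *
t=load("top4.npz");t0=load("top0.npz");s=load("side4.npz")
crop(t,70,185,80,130,4,"pics/top4c.png")
# bar/gate points by depth
P=[]
for v in range(200,312):
  for u in range(85,105):
    p=pt(t,u,v)
    if .100<p[2]<.124: P.append(p)
P=np.array(P)
for a in np.arange(.38,.63,.03):
  q=P[(P[:,0]>a)&(P[:,0]<a+.03)]
  print(round(a,2),len(q),np.median(q,0).round(3) if len(q) else "")
G=[pt(t,u,v) for v in range(206,285) for u in range(103,122)]
G=np.array([p for p in G if .105<p[2]<.12]); c=np.polyfit(G[:,0],G[:,1],1); print("gate slope",c,len(G))
print("tabtop",[pt(t,u,v).round(3).tolist() for u,v in((88,265),(91,265),(94,265))])
d=np.abs(t["img"][90:215,290:425].astype(int)-t0["img"][90:215,290:425]).max(2);print("tub cage diff",d.mean(),(d>40).sum())
```

```text
0.38 91 [0.395 0.345 0.116]
0.41 177 [0.424 0.343 0.114]
0.44 133 [0.451 0.338 0.114]
0.47 151 [0.486 0.343 0.113]
0.5 143 [0.514 0.345 0.114]
0.53 137 [0.545 0.346 0.114]
0.56 144 [0.575 0.346 0.115]
0.59 26 [0.593 0.34  0.114]
0.62 0 
gate slope [0.03067126 0.31596367] 341
tabtop [[0.463, 0.343, 0.167], [0.463, 0.343, 0.152], [0.464, 0.343, 0.135]]
tub cage diff 15.847466666666667 0
```

View pics/top4c.png

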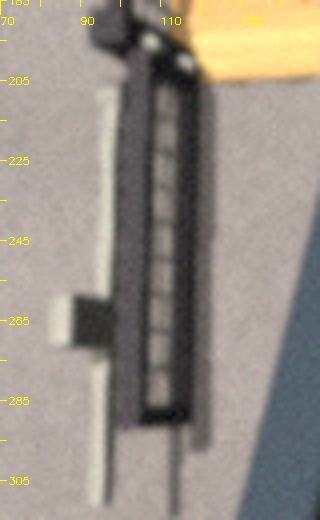

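Run:
```python
from rig import robot
print(robot.hand_in())
```

```text
the job is handed in; nothing more can be done
None
```

The chainring cage's gate now stands open at about a right angle with its latch bar back level, and I have handed the job in. I gripped the thumb tab and lifted the bar to about 0.3 rad with the gate still shut. Then I swung the gate out, lowered the bar level, released it and withdrew straight up. I handed in at about 11 s, against the 42 s limit.

**Last checks, with the arm well clear:**
- **Gate angle:** it was driven to 1.57 rad. In the top camera the gate's edge lies within about 2° of square to the robot's axes.
- **Latch bar:** its top measures 0.113–0.116 m along its whole length, which matches the 0.115 m expected when level.
- **Tub cage:** no visible change, and no pixel there differs noticeably from the first picture.
- **Forces:** the wrist force readings stayed under about 6 N.

No check failed or disagreed. One move call was refused as invalid for leaving out the turn values; it moved nothing, and I resent it.

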